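Charge the tumble polisher and set its timer

ROBOT

A 7-joint arm with a two-finger parallel gripper is mounted at the origin on the work surface. World frame = base frame: x ahead of the robot, y to its left, z up, the work surface at z = 0. Lengths are in m, angles in rad, forces in N, time in s.
With the tool pointing down it reaches from about 0.425 to 0.925 m from the base axis. Payload 6.8 kg.
Tool frame: the origin (TCP) lies where the fingers leave the gripper's body, on its centre line; the fingertips stand 73 mm ahead of it and the grasp point (between the pads) lies 54 mm ahead of it (arm.tips_ahead is the distance from the TCP to the fingertips, in m); z points along the fingers, x is the direction in which the jaws open and shut, and the axes are right-handed (so a half turn about z gives the same grasp; the last joint's range is limited). The gripper opens to 85 mm and grips with 20 to 120 N. Pads are 22 mm wide; open, the fingers measure 114 mm over their backs; the gripper's body (76 mm by 85 mm) begins 54 mm behind the grasp point. The pads swing forward as they close: fully open they stand 13 mm farther back than shut.
Start: joints at [-1.426, 0.477, 0.022, 1.555, -0.011, 1.109, -0.083], TCP at [0.169, 0.654, 0.304] pointing down, gripper open.
Joint ranges: [-2.96, 2.96], [-0.34, 2.1], [-1.41, 1.46], [0.24, 2.44], [-1.37, 4.51], [0.17, 1.92], [-2.96, 2.96]. Speed limits (rad/s): [2.39, 2.39, 3.14, 3.14, 3.14, 3.14, 3.14].

INTERFACE

Orientations are given as a unit quaternion [x, y, z, w].
In Python, from rig import arm gives the robot as it stands. The module is installed in compiled form; this text tells all that it offers.
- The arm moves only by the shell command python3 -m inch 'ROWS'. ROWS is JSON, a list of rows, each a list of 3 entries, a list of its own where there are three numbers: the finger opening in cm, from 0 to 8.54, then the shift along the tool's x, y, z in cm, then the turn, a rotation vector about the tool's x, y, z in degrees. In form: [[fingers, [dx, dy, dz], [ax, ay, az]], ...]. A call has 1 to 5 rows; each row is the pose to reach, as a shift and turn from the pose commanded when the call began, along the tool's axes at that moment; what a row does not reach only later rows make up. A row lasts 1/10 s, in which the tool goes at most 50 mm and 8.59 degrees, less where a joint would pass 70% of its speed; a pose out of reach is approached as far as the arm can. A call with a gripper value outside its range is refused whole. The fingers move at their own pace and stop on an object; the grip force is fixed at half the most. Time passes only in rows, so rows that repeat a pose let the fingers close. It gives the time, the measured TCP pose, the force and the opening at its end, in the units of the state.
- arm.observe(): the state, without advancing time (a new reading comes with each control period).
- arm.grab_frame(name): name is "scene" or "top" or "wrist"; returns a dict with "img" (400x640x3 uint8, red, green, blue), "z_map" (400x640 float32, m along the optical axis (not along the pixel's ray), 0 where there is no reading), "fx", "fy", "cx", "cy" (pixels), "rvec" (rotation vector, rad) and "tvec" (3), from world to camera coordinates, as OpenCV has them; the wrist camera has in their place "mount" (4x4, takes a point from camera to tool coordinates, whose origin is the TCP and whose axes are the tool frame's). Camera axes: x right, y down, z forward; pixel columns grow to the right and rows downward; lengths in m; the calibration is good to about 2 mm. A picture is of the moment at which its call begins: read the wrist's pose just before it.
- arm.close_job(): hands the job in, once; it reports no verdict.
The state is a dict: "clock": time; "joints": joint angles; "dq": joint speeds; "joint_efforts": joint torques, N m; "ee_pos": TCP position; "eef_rot": TCP orientation; "force": force on the tool from outside, world axes, zero at the start; "ft_torque": the same for the moment, N m; "grip_width": opening from 0.0 (shut) to 1.0 (fully open).
Only numpy, scipy, OpenCV 4.12 (cv2) and the standard library are available. Lean on these libraries where they do the work, as an engineer would, in place of code of your own. Each camera call takes 0.05 s, during which the arm holds its last target. There are 200 camera calls.

TASK

Load the tumble polisher: put every aluminium bearing block that is out on the mat into the black bowl, then tip all six polishing balls from the steel scoop over them and stand the empty scoop back upright in the middle of its cork coaster. Once the blocks and balls are in, set the selector on the control box clockwise to as many clicks from its off stop as there are blocks in the bowl, and leave the mug and the motor where they are.

Things in the scene. Friction and masses are not known exactly. Their poses are not given: they have to be found in the camera images.
- block1_mid (a point): cast aluminium bearing block (pillow block), bare metal, 80 x 44 mm foot plate 10 mm thick with an upright round-topped housing in its middle, 28 mm thick (along its y), 44 mm wide (along x), 48 mm tall overall; 0.15 to 0.26 kg. This point is its centre, 24 mm above its underside; x runs along the 80 mm length, z up. It stands upright on the mat left of the bowl at the start; it may be absent (then None).
- block2_mid (a point): cast aluminium bearing block (pillow block), bare metal, 80 x 44 mm foot plate 10 mm thick with an upright round-topped housing in its middle, 28 mm thick (along its y), 44 mm wide (along x), 48 mm tall overall; 0.15 to 0.26 kg. This point is its centre, 24 mm above its underside; x runs along the 80 mm length, z up. It stands upright on the mat left of the bowl at the start; it may be absent (then None).
- block3_mid (a point): cast aluminium bearing block (pillow block), bare metal, 80 x 44 mm foot plate 10 mm thick with an upright round-topped housing in its middle, 28 mm thick (along its y), 44 mm wide (along x), 48 mm tall overall; 0.15 to 0.26 kg. This point is its centre, 24 mm above its underside; x runs along the 80 mm length, z up. It stands upright on the mat left of the bowl at the start; it may be absent (then None).
- block4_mid (a point): cast aluminium bearing block (pillow block), bare metal, 80 x 44 mm foot plate 10 mm thick with an upright round-topped housing in its middle, 28 mm thick (along its y), 44 mm wide (along x), 48 mm tall overall; 0.15 to 0.26 kg. This point is its centre, 24 mm above its underside; x runs along the 80 mm length, z up. It stands upright on the mat left of the bowl at the start; it may be absent (then None).
- ball1_center (a point): white ceramic polishing ball, 26 mm across, 20 g, in the scoop at the start; this point is its centre. There are six alike.
- ball2_center (a point): white ceramic polishing ball, 26 mm across, 20 g, in the scoop at the start; this point is its centre. There are six alike.
- ball3_center (a point): white ceramic polishing ball, 26 mm across, 20 g, in the scoop at the start; this point is its centre. There are six alike.
- ball4_center (a point): white ceramic polishing ball, 26 mm across, 20 g, in the scoop at the start; this point is its centre. There are six alike.
- ball5_center (a point): white ceramic polishing ball, 26 mm across, 20 g, in the scoop at the start; this point is its centre. There are six alike.
- ball6_center (a point): white ceramic polishing ball, 26 mm across, 20 g, in the scoop at the start; this point is its centre. There are six alike.
- bowl_in (a point): centre of the inner floor of the polisher's open black bowl, a fixed machine on a grey foot. The floor is 66 mm above the table, about 250 mm across inside (270 mm at the mouth), wall 5 mm thick, rim 125 mm above the table; outer width 280 mm.
- scoop_grip (a point): point to grip on the steel scoop: on the axis of its straight round handle, 16 mm thick, which sticks out level along the scoop's x from 38 to 143 mm from the cup's axis. This point is 95 mm from the cup's axis along +x and 45 mm above the cup's underside. z is the cup's up direction. The cup has an outer width of 66 mm at the foot and 76 mm at the rim, wall 4 mm, floor 5 mm, height 80 mm; scoop 0.16 kg empty.
- scoop_base (a point): centre of the underside of the scoop's cup; x points along the handle, z up through the mouth.
- coaster_top (a point): centre of the top of the round cork coaster on which the scoop stands at the start: 100 mm across, 4 mm thick, fixed to the table, right of the bowl.
- selector_grip (a point): point to grip on the selector knob of the aluminium control box (box 100 x 130 x 50 mm, fixed, right of the bowl): on the knob's upright axis, 78 mm above the table. The knob has a black bar grip 60 mm long, 16 mm wide, its top 93 mm above the table, on a 62 mm disc that ends 60 mm above the table. x runs along the bar and turns with the knob; the white pointer line is on the -x end.
- selector (a joint): angle of the selector, 0 at the off stop, growing clockwise seen from above to 2.618 at the other stop. Six positions, one click every 0.524 rad (30 degrees), each marked by a black dot on the box; the off position has the largest dot. A sprung detent of about 0.1 N m pulls it into the nearest position; it stays there. It is left at off or one click on at the start.
- mug: white mug, 80 mm wide, 95 mm tall, bystander; origin at the centre of its underside
- motor: black DC motor, 62 mm thick, 100 mm long, on a steel plate, bystander; origin at the centre of its underside
Mind the look-alikes: they are no part of the job. What is shaped like the part that bears block1_mid but green or yellow is not meant.

How it is judged:
On the way, in this order (a step that is already met when the one before it is completed fails the run):
1. every block is in the bowl (horizontal distance between each of block1_mid, block2_mid, block3_mid, block4_mid and bowl_in below 0.118 m and height (world z) of block1_mid between 0.06 and 0.145 m and height (world z) of block2_mid between 0.06 and 0.145 m and height (world z) of block3_mid between 0.06 and 0.145 m and height (world z) of block4_mid between 0.06 and 0.145 m), for 0.2 s.
2. all six balls are in the bowl too (all of step 1 and horizontal distance between each of ball1_center, ball2_center, ball3_center, ball4_center, ball5_center, ball6_center and bowl_in below 0.135 m and height (world z) of ball1_center between 0.06 and 0.15 m and height (world z) of ball2_center between 0.06 and 0.15 m and height (world z) of ball3_center between 0.06 and 0.15 m and height (world z) of ball4_center between 0.06 and 0.15 m and height (world z) of ball5_center between 0.06 and 0.15 m and height (world z) of ball6_center between 0.06 and 0.15 m), for 0.2 s.
3. the selector stands as many clicks from off as there are blocks (value of joint selector between 0.897 and 2.244 rad and (not (height (world z) of block1_mid below -50 m and value of joint selector above -10 rad) or value of joint selector below 1.721 rad) and (not (height (world z) of block2_mid below -50 m and value of joint selector above -10 rad) or value of joint selector below 1.721 rad) and (not (height (world z) of block3_mid below -50 m and value of joint selector above -10 rad) or value of joint selector below 1.721 rad) and (not (height (world z) of block4_mid below -50 m and value of joint selector above -10 rad) or value of joint selector below 1.721 rad) and (not (height (world z) of each of block1_mid, block2_mid below -50 m and value of joint selector above -10 rad) or value of joint selector below 1.197 rad) and (not (height (world z) of each of block1_mid, block3_mid below -50 m and value of joint selector above -10 rad) or value of joint selector below 1.197 rad) and (not (height (world z) of each of block1_mid, block4_mid below -50 m and value of joint selector above -10 rad) or value of joint selector below 1.197 rad) and (not (height (world z) of each of block2_mid, block3_mid below -50 m and value of joint selector above -10 rad) or value of joint selector below 1.197 rad) and (not (height (world z) of each of block2_mid, block4_mid below -50 m and value of joint selector above -10 rad) or value of joint selector below 1.197 rad) and (not (height (world z) of each of block3_mid, block4_mid below -50 m and value of joint selector above -10 rad) or value of joint selector below 1.197 rad) and ((height (world z) of block1_mid below -50 m and value of joint selector above -10 rad) or (height (world z) of block2_mid below -50 m and value of joint selector above -10 rad) or (height (world z) of block3_mid below -50 m and value of joint selector above -10 rad) or (height (world z) of block4_mid below -50 m and value of joint selector above -10 rad) or value of joint selector above 1.944 rad) and ((height (world z) of each of block1_mid, block2_mid below -50 m and value of joint selector above -10 rad) or (height (world z) of each of block1_mid, block3_mid below -50 m and value of joint selector above -10 rad) or (height (world z) of each of block1_mid, block4_mid below -50 m and value of joint selector above -10 rad) or (height (world z) of each of block2_mid, block3_mid below -50 m and value of joint selector above -10 rad) or (height (world z) of each of block2_mid, block4_mid below -50 m and value of joint selector above -10 rad) or (height (world z) of each of block3_mid, block4_mid below -50 m and value of joint selector above -10 rad) or value of joint selector above 1.421 rad)), for 0.2 s.
At the end, for the whole second after the job is handed in: Every block present and all six balls lie in the bowl; the scoop stands upright (within 0.1 rad) on the coaster with its cup's axis within 30 mm of the coaster's centre; the selector is within 0.15 rad of the position as many clicks from off as there are blocks (2, 3 or 4) (all of step 2 and all of step 3 and horizontal distance between scoop_base and coaster_top below 0.03 m and angle between scoop_base's own z axis and vertical below 0.1 rad and height (world z) of scoop_base below 0.012 m); the robot touches nothing.
It fails at once if the mug is moved more than 30 mm (distance of mug from where it was at the start of the episode above 0.03 m).
It fails at once if the motor is moved more than 30 mm (distance of motor from where it was at the start of the episode above 0.03 m).
Of block1, block2, block3, block4 only 2 to 4 are there at a start; the rules pass over those that are not, and their reading is None.
At some moment in a run one of block1, block2, block3, block4 may be knocked a few centimetres aside while the robot is not near it.
It also fails if it takes over 210 s, if anything falls off the work surface, if the arm or the gripper's body presses on something with over 40 N, if the wrist force passes 120 N, or if a joint passes its speed limit or range.

## Working session

There is one attempt and no reset: what is moved stays moved. The work goes in short steps, Python scripts to look and compute and a shell command to move; the robot and the scene stay as the last step left them, time stands still between calls to the robot, and variables do not carry over. Pictures are saved under pics/ and viewed, about 12 in all and at most 16, crops included, and the job is handed in when it is done.

```bash
mkdir -p pics; cat > h.py <<'E'
import numpy as np,cv2
from scipy.spatial.transform import Rotation as R
from rig import arm
def frame(n):
    s=arm.observe(); f=arm.grab_frame(n)
    if n=="wrist":
        T=np.eye(4);T[:3,:3]=R.from_quat(s["eef_rot"]).as_matrix();T[:3,3]=s["ee_pos"]
        C=T@np.array(f["mount"])
    else:
        W=np.eye(4);W[:3,:3]=cv2.Rodrigues(np.array(f["rvec"],float))[0];W[:3,3]=np.ravel(f["tvec"]);C=np.linalg.inv(W)
    f["C"]=C
    z=f["z_map"];v,u=np.mgrid[:z.shape[0],:z.shape[1]]
    P=np.stack([(u-f["cx"])/f["fx"]*z,(v-f["cy"])/f["fy"]*z,z],-1)
    f["P"]=P@C[:3,:3].T+C[:3,3]; f["ok"]=z>0
    return f
def save(f,name,crop=None,s=1):
    im=f["img"][:,:,::-1]
    if crop: im=im[crop[1]:crop[3],crop[0]:crop[2]]
    cv2.imwrite("pics/"+name,cv2.resize(im,None,fx=s,fy=s,interpolation=cv2.INTER_CUBIC))
def ray(f,u,v,h):
    d=f["C"][:3,:3]@np.array([(u-f["cx"])/f["fx"],(v-f["cy"])/f["fy"],1]);o=f["C"][:3,3]
    return o+d*(h-o[2])/d[2]
def st():
    s=arm.observe();print("t",round(s["clock"],2),"p",np.round(s["ee_pos"],4),"R",np.round(R.from_quat(s["eef_rot"]).as_matrix(),3).tolist(),"F",np.round(s["force"],1),"g",round(s["grip_width"],3));return s
def go(p,yaw=None):
    """shift in tool axes (cm) to TCP p; yaw: desired world angle of tool x, vertical tool"""
    s=arm.observe();M=R.from_quat(s["eef_rot"]).as_matrix()
    print("shift cm",np.round(M.T@(np.array(p)-s["ee_pos"])*100,2),end=" ")
    if yaw is not None:
        for k in(0,np.pi):
            y=yaw+k;D=np.array([[np.cos(y),np.sin(y),0],[np.sin(y),-np.cos(y),0],[0,0,-1]])
            print("turn",np.round(np.degrees(R.from_matrix(M.T@D).as_rotvec()),1),end=" ")
    print()
E
python3 - <<'E'
from h import *
st();print(np.round(arm.observe()["joints"],3))
for n in("top","scene"):
    f=frame(n);save(f,n+"0.png",s=1.25);print(n,np.round(f["C"],3).tolist(),f["fx"])
    np.savez("/tmp/"+n+"0.npz",P=f["P"],img=f["img"])
E
```

```text
t 0.0 p [0.1687 0.6531 0.3029] R [[0.25, 0.968, -0.0], [0.968, -0.25, -0.002], [-0.002, 0.0, -1.0]] F [0.2 0.4 0.8] g 1.0
[-1.426  0.478  0.022  1.556 -0.011  1.109 -0.083]
top [[-0.005, -0.989, 0.146, 0.411], [-1.0, 0.004, -0.005, 0.048], [0.004, -0.146, -0.989, 1.115], [0.0, 0.0, 0.0, 1.0]] 424.3934773693486
scene [[-0.605, 0.621, -0.499, 1.227], [0.796, 0.483, -0.364, 0.556], [0.015, -0.617, -0.787, 1.09], [0.0, 0.0, 0.0, 1.0]] 454.0081166004164
```

View pics/top0.png

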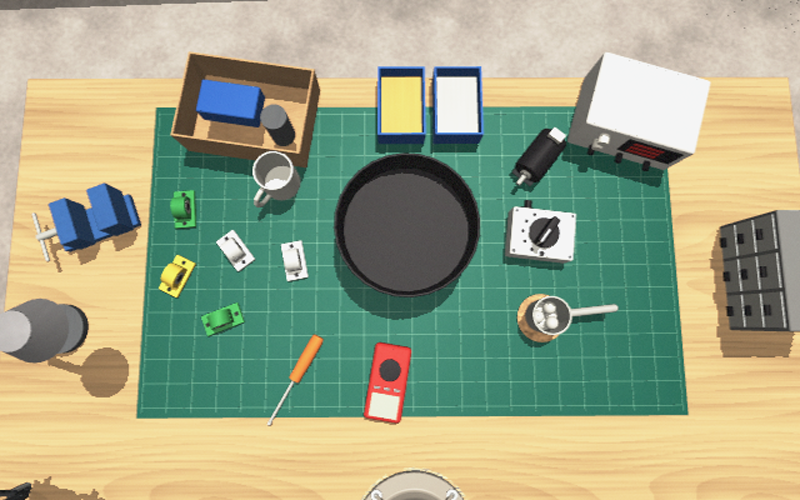

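View pics/scene0.png

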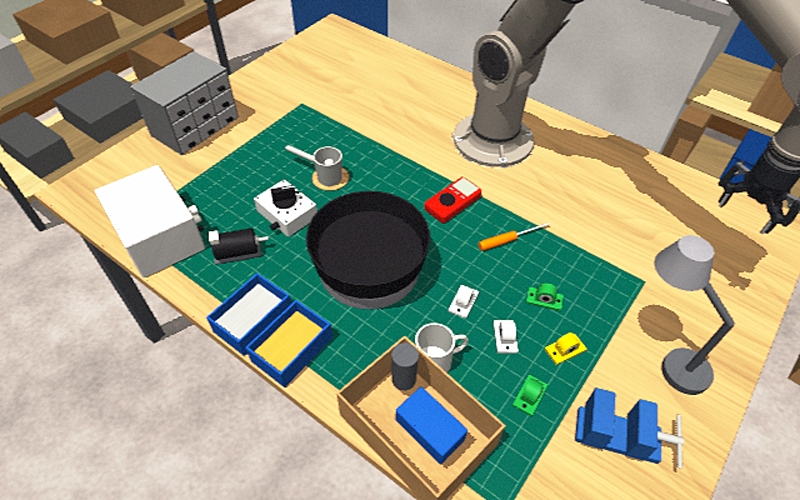

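The top view (1.25x) shows two bare-metal blocks at (235,251) and (293,260). The look-alikes are green at (183,209) and (222,319), and yellow at (176,276). The bowl is at (407,225), the scoop at (548,315) with its handle to the right, the knob at (545,233), the mug at (274,178) and the motor at (540,155). I'll confirm the blocks and knob in one crop and measure them.

```bash
python3 - <<'E'
from h import *
d=np.load("/tmp/top0.npz");P=d["P"];im=d["img"]
hsv=cv2.cvtColor(im,cv2.COLOR_RGB2HSV)
a=cv2.resize(im[150:270,115:265,::-1],None,fx=3.5,fy=3.5,interpolation=cv2.INTER_CUBIC)[:420,:]
b=cv2.resize(im[155:215,400:466,::-1],None,fx=4,fy=7,interpolation=cv2.INTER_CUBIC)[:420]
cv2.imwrite("pics/crop1.png",np.hstack([a,b]))
for c,(u,v) in {"A":(188,201),"B":(235,208)}.items():
    m=np.zeros(im.shape[:2],bool);m[v-22:v+22,u-22:u+22]=1
    m&=(hsv[...,1]<60)&(P[...,2]>.005)&(P[...,2]<.07)
    q=P[m];(cx,cy),wh,an=cv2.minAreaRect((q[:,:2]*1000).astype(np.float32))
    t=P[m&(P[...,2]>.03)]
    print(c,m.sum(),"rect",cx,cy,wh,an,"top mean",t.mean(0),"zmax",q[:,2].max())
    print(np.round(cv2.boxPoints(((cx,cy),wh,an))).tolist())
# bowl rim
m=(P[...,2]>.118)&(P[...,2]<.13);m[:,:255]=0;m[:,395:]=0;m[:115]=0;m[245:]=0
(c,r)=cv2.minEnclosingCircle((P[m][:,:2]*1000).astype(np.float32));print("bowl",c,r,m.sum())
# scoop cup rim and handle
m=(P[...,2]>.074)&(P[...,2]<.1);m[:,:410]=0;m[:,470:]=0;m[:225]=0;m[290:]=0
print("cup",cv2.minEnclosingCircle((P[m][:,:2]*1000).astype(np.float32)),m.sum())
m=(P[...,2]>.04)&(P[...,2]<.07);m[:,:466]=0;m[:,500:]=0;m[:235]=0;m[260:]=0
q=P[m];print("handle",m.sum(),q.mean(0),q[q[:,1].argmin()],cv2.fitLine((q[:,:2]).astype(np.float32),2,0,.01,.01).ravel())
m=(P[...,2]>.082)&(P[...,2]<.1);m[:,:405]=0;m[:,465:]=0;m[:160]=0;m[210:]=0
q=P[m];print("bar",cv2.minAreaRect((q[:,:2]*1000).astype(np.float32)),m.sum())
# cork
m=(hsv[...,0]>8)&(hsv[...,0]<22)&(hsv[...,1]>90);m[:,:405]=0;m[:,465:]=0;m[:225]=0;m[285:]=0
q=P[m&(P[...,2]<.02)];print("cork",cv2.minEnclosingCircle((q[:,:2]*1000).astype(np.float32)),len(q))
for n,(u,v) in dict(mug=(219,142),motor=(432,124)).items():print(n,P[v,u])
E
```

```text
A 505 rect 559.3299560546875 370.7365417480469 (80.58567810058594, 45.323951721191406) 36.40989303588867 top mean [0.55704307 0.36843022 0.04286155] zmax 0.05131244640058341
[[513.0, 365.0], [540.0, 329.0], [605.0, 376.0], [578.0, 413.0]]
B 503 rect 536.9913940429688 246.76669311523438 (80.146240234375, 44.07067108154297) 10.905343055725098 top mean [0.53489299 0.24531786 0.04283505] zmax 0.0504670623738388
[[493.0, 261.0], [502.0, 218.0], [581.0, 233.0], [572.0, 276.0]]
bowl (593.8563232421875, 13.439617156982422) 139.53778076171875 932
cup ((420.20025634765625, -266.3514099121094), 37.99738311767578) 219
handle 177 [ 0.43108751 -0.37034075  0.05474335] [ 0.42932668 -0.406462    0.0501028 ] [ 0.11236344 -0.9936672   0.4310875  -0.37034073]
bar ((585.5238037109375, -266.01885986328125), (16.503463745117188, 59.990203857421875), 52.75667190551758) 169
cork ((415.7397766113281, -266.804443359375), 49.28436279296875) 373
mug [0.71602142 0.29374382 0.00578079]
motor [ 0.7447744  -0.26367853  0.06720629]
```

View pics/crop1.png

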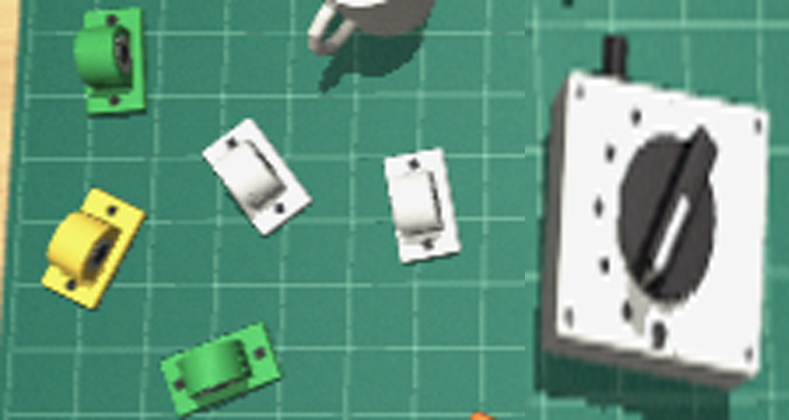

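The crop confirms two bare-metal blocks. The knob's off dot is the large one at crop (658,335), with the other dots going clockwise from there. Next I'll work out the pointer position, the lamp clearance and the first move.

```bash
python3 - <<'E'
from h import *
f=frame("top");P=f["P"]
c=np.array([.5855,-.266])
for x,y in[(658,335),(627,312),(604,265),(598,207),(610,152),(636,116)]:
    p=ray(f,400+(x-525)/4,155+y/7,.05);d=p[:2]-c;print(np.round(p,3),np.degrees(np.arctan2(d[1],d[0])))
print("pointer",142.75)
q=P[220:300,0:75][P[220:300,0:75][...,2]>.05];print("lamp",q.min(0),q.max(0))
go([.559,.370,.25],np.radians(126.2))
E
```

```text
[ 0.543 -0.262  0.05 ] 175.246186830425
[ 0.552 -0.243  0.05 ] 145.8930991769268
[ 0.569 -0.229  0.05 ] 114.0750088228068
[ 0.59  -0.226  0.05 ] 82.83545966945185
[ 0.611 -0.235  0.05 ] 50.861449225197624
[ 0.624 -0.252  0.05 ] 19.75524895837136
pointer 142.75
lamp [0.35064827 0.04789393 0.26808048] [0.44728714 0.6196654  1.11528531]
shift cm [-17.65  44.87   5.35] turn [ -0.    0.1 -50.7] turn [1.000e-01 0.000e+00 1.293e+02]
```

```bash
python3 -m inch '[[8.54,[-20.5,13.5,0],[0,0,-20]],[8.54,[-20.5,13.5,0],[0,0,-20]],[8.54,[-20.5,13.5,0],[0,0,-20]],[8.54,[-20.5,13.5,0],[0,0,-20]],[8.54,[-20.5,13.5,0],[0,0,-20]]]'; python3 -c "
from h import *
st();go([.5,.31,.27],np.radians(126.2))"
```

```text
clock: 0.65
ee_pos: [0.2489, 0.4187, 0.3036]
eef_rot: [0.673, 0.74, -0.0, 0.0]
force: [1.3, -0.6, -0.5]
grip_width: 1.003
t 0.65 p [0.2489 0.4187 0.3036] R [[-0.095, 0.995, -0.0], [0.995, 0.095, -0.001], [-0.001, -0.0, -1.0]] F [ 1.3 -0.6 -0.5] g 1.003
shift cm [-13.21  23.96   3.37] turn [ -0.    0.  -30.7] turn [  0.    0.  149.3]
```

```bash
python3 -m inch '[[8.54,[-7.8,30.4,5],[0,0,-30.7]],[8.54,[-7.8,30.4,10],[0,0,-30.7]],[8.54,[-7.8,30.4,10],[0,0,-30.7]],[8.54,[-7.8,30.4,10],[0,0,-30.7]],[8.54,[-7.8,30.4,10],[0,0,-30.7]]]';  python3 -m inch '[[8.54,[0,5.2,0],[0,0,0]],[8.54,[0,5.2,0],[0,0,0]]]'; python3 - <<'E'
from h import *
st();f=frame("wrist");save(f,"w1.png");np.save("/tmp/mount.npy",f["mount"])
P=f["P"];hsv=cv2.cvtColor(f["img"],cv2.COLOR_RGB2HSV)
print(np.round(f["mount"],3).tolist())
for n,c in dict(A=(.558,.37),B=(.536,.246)).items():
    m=(np.hypot(P[...,0]-c[0],P[...,1]-c[1])<.055)&(hsv[...,1]<70)&(P[...,2]>.006)&(P[...,2]<.07)&f["ok"]
    if m.sum()>200:
        q=P[m&(P[...,2]>.044)];print(n,m.sum(),cv2.minAreaRect((P[m][:,:2]*1000).astype(np.float32)),q.mean(0))
go([.559,.37,.089],np.radians(126.2))
E
```

```text
clock: 1.15
ee_pos: [0.4737, 0.386, 0.2333]
eef_rot: [0.451, 0.893, 0.0, -0.0]
force: [0.1, 0.6, -0.5]
grip_width: 1.003
clock: 1.35
ee_pos: [0.5187, 0.4181, 0.2325]
eef_rot: [0.454, 0.891, 0.001, 0.001]
force: [0.1, -0.1, 0.2]
grip_width: 0.992
t 1.35 p [0.5187 0.4181 0.2325] R [[-0.588, 0.809, 0.002], [0.809, 0.588, 0.0], [-0.001, 0.002, -1.0]] F [ 0.1 -0.1  0.2] g 0.992
[[1.0, -0.0, 0.0, -0.0], [0.0, 0.964, 0.265, -0.067], [-0.0, -0.265, 0.964, -0.07], [0.0, 0.0, 0.0, 1.0]]
A 3058 ((559.9758911132812, 370.2852783203125), (79.8404769897461, 43.91429901123047), 37.276161193847656) [0.55930098 0.36999353 0.04665572]
B 4520 ((538.1327514648438, 246.55223083496094), (80.2894058227539, 44.282623291015625), 11.266706466674805) [0.53737105 0.24640179 0.04654962]
shift cm [-6.39  0.64 14.37] turn [-0.   0.  -0.1] turn [  0.    0.  179.9]
```

View pics/w1.png

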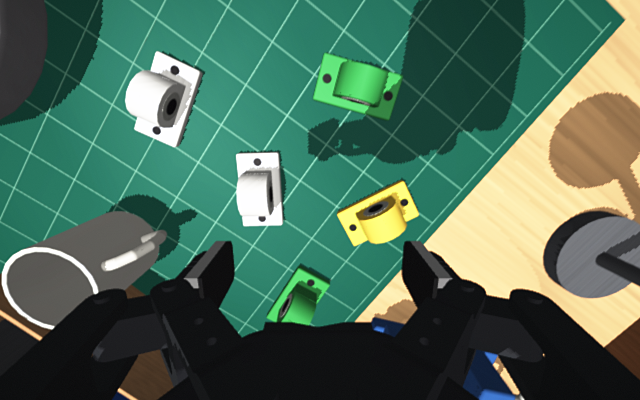

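The wrist view shows A at (260,190) and B at (165,100), both clear of their neighbours. I'll grasp A.

```bash
python3 -m inch '[[8,[-6.4,0.7,4],[0,0,-0.9]],[8,[-6.4,0.7,7],[0,0,-0.9]],[8,[-6.4,0.7,11],[0,0,-0.9]],[8,[-6.4,0.7,14.3],[0,0,-0.9]],[8,[-6.4,0.7,14.3],[0,0,-0.9]]]'; python3 -c "
from h import *
st();go([.5595,.370,.089],np.radians(127))"
```

```text
clock: 1.9
ee_pos: [0.5536, 0.3678, 0.0863]
eef_rot: [0.445, 0.896, -0.004, -0.002]
force: [-0.7, 0.1, -0.4]
grip_width: 0.939
t 1.9 p [0.5536 0.3678 0.0863] R [[-0.604, 0.797, -0.008], [0.797, 0.604, -0.006], [0.0, -0.01, -1.0]] F [-0.7  0.1 -0.4] g 0.939
shift cm [-0.19  0.6  -0.27] turn [-0.6 -0.   0.2] turn [   0.    -0.9 -179.8]
```

```bash
python3 -m inch '[[0,[0,0,0],[0,0,0]],[0,[0,0,0],[0,0,0]],[0,[0,0,0],[0,0,0]],[0,[0,0,0],[0,0,0]],[0,[0,0,0],[0,0,0]]]'; python3 -m inch '[[0,[0,0,0],[0,0,0]],[0,[0,0,0],[0,0,0]],[0,[0,0,-4],[0,0,0]],[0,[0,0,-8],[0,0,0]],[0,[0,0,-15],[0,0,0]]]'; python3 -c "
from h import *
st();go([.575,.055,.24],np.radians(90))"
```

```text
clock: 2.4
ee_pos: [0.5585, 0.3706, 0.0934]
eef_rot: [0.445, 0.895, 0.002, 0.001]
force: [-1.3, -1.4, 7.6]
grip_width: 0.321
clock: 2.9
ee_pos: [0.5564, 0.3692, 0.2214]
eef_rot: [0.445, 0.895, -0.001, -0.001]
force: [0.3, 0.4, -1.8]
grip_width: 0.317
t 2.9 p [0.5564 0.3692 0.2214] R [[-0.604, 0.797, -0.002], [0.797, 0.604, -0.002], [-0.0, -0.003, -1.0]] F [ 0.3  0.4 -1.8] g 0.317
shift cm [-26.17 -17.49  -1.8 ] turn [-0.2  0.1 37.1] turn [-1.000e-01 -2.000e-01 -1.429e+02]
```

```bash
python3 -m inch '[[0,[-5,-3,-3],[0,0,5]],[0,[-26.7,-15.5,-3],[0,0,37.1]],[0,[-26.7,-15.5,-3],[0,0,37.1]],[0,[-26.7,-15.5,-3],[0,0,37.1]],[0,[-26.7,-15.5,-3],[0,0,37.1]]]'; python3 -m inch '[[0,[0,0,0],[0,0,0]],[0,[0,0,0],[0,0,0]],[0,[0,0,0],[0,0,0]]]';python3 -c "
from h import *
st();go([.594,.063,.162],np.radians(90))"
```

```text
clock: 3.4
ee_pos: [0.5867, 0.1253, 0.2502]
eef_rot: [0.709, 0.705, 0.001, 0.0]
force: [1.0, -0.2, -2.5]
grip_width: 0.317
clock: 3.7
ee_pos: [0.5867, 0.1286, 0.2495]
eef_rot: [0.706, 0.708, 0.0, -0.0]
force: [0.2, 0.4, -1.4]
grip_width: 0.315
t 3.7 p [0.5867 0.1286 0.2495] R [[-0.002, 1.0, 0.0], [1.0, 0.002, 0.001], [0.001, 0.0, -1.0]] F [ 0.2  0.4 -1.4] g 0.315
shift cm [-6.58  0.71  8.75] turn [ 0.  -0.1  0.1] turn [ 1.000e-01  0.000e+00 -1.799e+02]
```

```bash
python3 -m inch '[[0,[-4,0.5,0],[0,0,0]],[0,[-6.6,0.7,0],[0,0,0]],[0,[-6.6,0.7,4],[0,0,0]],[0,[-6.6,0.7,7],[0,0,0]],[0,[-6.6,0.7,8.5],[0,0,0]]]'; python3 -m inch '[[0,[0,0,0],[0,0,0]],[0,[0,0,0.4],[0,0,0]],[0,[0,0,0.4],[0,0,0]]]';python3 -c "
from h import *
st()"
```

```text
clock: 4.2
ee_pos: [0.5925, 0.0631, 0.1617]
eef_rot: [0.706, 0.708, -0.001, -0.002]
force: [0.0, -0.5, -2.4]
grip_width: 0.315
clock: 4.5
ee_pos: [0.5948, 0.0619, 0.1613]
eef_rot: [0.707, 0.708, 0.001, 0.0]
force: [0.0, -0.4, -1.7]
grip_width: 0.316
t 4.5 p [0.5948 0.0619 0.1613] R [[-0.001, 1.0, 0.002], [1.0, 0.001, 0.001], [0.001, 0.002, -1.0]] F [ 0.  -0.4 -1.7] g 0.316
```

```bash
python3 -m inch '[[0,[0,0,0.3],[0,0,0]],[0,[0,0,0.3],[0,0,0]],[5,[0,0,0.3],[0,0,0]],[5,[0,0,0.3],[0,0,0]],[5,[0,0,0.2],[0,0,0]]]'; python3 -m inch '[[5,[0,0,-4],[0,0,0]],[5,[0,0,-9],[0,0,0]],[5,[0,0,-9],[0,0,0]]]';python3 -c "
from h import *
st();go([.538,.2465,.2],np.radians(101.1))"
```

```text
clock: 5.0
ee_pos: [0.5942, 0.0612, 0.1585]
eef_rot: [0.707, 0.707, 0.0, 0.0]
force: [0.5, -0.2, -1.2]
grip_width: 0.586
clock: 5.3
ee_pos: [0.5976, 0.0612, 0.255]
eef_rot: [0.707, 0.707, 0.005, 0.003]
force: [1.1, -0.2, 0.2]
grip_width: 0.585
t 5.3 p [0.5976 0.0612 0.255 ] R [[0.0, 1.0, 0.012], [1.0, -0.0, 0.002], [0.002, 0.012, -1.0]] F [ 1.1 -0.2  0.2] g 0.585
shift cm [18.51 -6.03  5.48] turn [  0.7  -0.1 -11.1] turn [-1.000e-01 -1.000e+00  1.689e+02]
```

```bash
python3 -m inch '[[8,[18.3,-6,-1],[0,0,-11]],[8,[18.3,-6,-1],[0,0,-11]],[8,[18.3,-6,0],[0,0,-11]],[8,[18.3,-6,4],[0,0,-11]],[8,[18.3,-6,4],[0,0,-11]]]'; python3 - <<'E'
from h import *
st();f=frame("top");P=f["P"];hsv=cv2.cvtColor(f["img"],cv2.COLOR_RGB2HSV);save(f,"top1.png",(200,120,400,260),3)
f=frame("wrist");P=f["P"];hsv=cv2.cvtColor(f["img"],cv2.COLOR_RGB2HSV)
m=(P[...,0]>.4)&(P[...,0]<.66)&(P[...,1]>.15)&(P[...,1]<.45)&(hsv[...,1]<70)&(P[...,2]>.008)&(P[...,2]<.06)&f["ok"]
n,l,s,c=cv2.connectedComponentsWithStats(m.astype(np.uint8))
for i in range(1,n):
    if s[i,4]>500:
        q=P[l==i];print(s[i],cv2.minAreaRect((q[:,:2]*1000).astype(np.float32)),q[:,2].max())
go([.538,.2465,.089],np.radians(101.2))
E
```

```text
clock: 5.8
ee_pos: [0.53, 0.2494, 0.2052]
eef_rot: [0.633, 0.774, -0.001, -0.002]
force: [0.2, 0.0, -0.8]
grip_width: 0.94
t 5.8 p [0.53   0.2494 0.2052] R [[-0.199, 0.98, -0.005], [0.98, 0.199, 0.001], [0.002, -0.005, -1.0]] F [ 0.2  0.  -0.8] g 0.94
[ 292  159   46   79 3481] ((537.7047119140625, 245.81640625), (79.57374572753906, 43.816986083984375), 11.076831817626953) 0.04965872628732443
shift cm [ 0.    0.61 11.75] turn [-0.2  0.   0. ] turn [-1.0e-01 -3.0e-01 -1.8e+02]
```

View pics/top1.png

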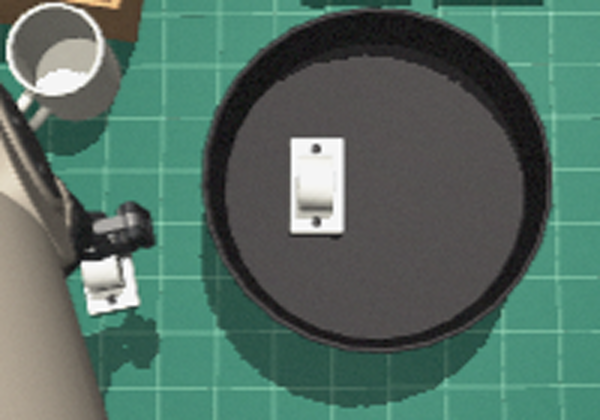

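Block A stands in the bowl at crop (317,186). I'll take B next.

```bash
python3 -m inch '[[8,[0,0.4,4],[0,0,0]],[8,[0,0.4,8],[0,0,0]],[8,[0,0.4,11.3],[0,0,0]],[8,[0,0.4,11.3],[0,0,0]],[0,[0,0.4,11.3],[0,0,0]]]'; python3 -m inch '[[0,[0,0,0],[0,0,0]],[0,[0,0,0],[0,0,0]],[0,[0,0,0],[0,0,0]],[0,[0,0,0],[0,0,0]],[0,[0,0,0],[0,0,0]]]';python3 -c "
from h import *
st()"; python3 -m inch '[[0,[0,0,-4],[0,0,0]],[0,[0,0,-8],[0,0,0]],[0,[0,0,-13],[0,0,0]],[0,[0,0,-16],[0,0,0]],[0,[0,0,-16],[0,0,0]]]'; python3 -c "
from h import *
st();go([.594,-.033,.25],np.radians(90))"
```

```text
clock: 6.4
ee_pos: [0.5391, 0.2434, 0.0962]
eef_rot: [0.637, 0.771, -0.0, 0.001]
force: [0.2, -1.0, 0.7]
grip_width: 0.791
clock: 6.9
ee_pos: [0.5391, 0.2455, 0.0974]
eef_rot: [0.636, 0.772, 0.002, 0.001]
force: [-0.7, -0.4, 7.2]
grip_width: 0.315
t 6.9 p [0.5391 0.2455 0.0974] R [[-0.191, 0.982, 0.003], [0.982, 0.191, 0.002], [0.001, 0.003, -1.0]] F [-0.7 -0.4  7.2] g 0.315
clock: 7.4
ee_pos: [0.5402, 0.246, 0.2612]
eef_rot: [0.636, 0.772, 0.005, 0.002]
force: [0.0, 0.8, -2.3]
grip_width: 0.314
t 7.4 p [0.5402 0.246  0.2612] R [[-0.191, 0.982, 0.009], [0.982, 0.191, 0.005], [0.004, 0.01, -1.0]] F [ 0.   0.8 -2.3] g 0.314
shift cm [-28.41  -0.05   1.02] turn [ 0.5 -0.3 11. ] turn [   0.4    0.8 -169. ]
```

```bash
python3 -m inch '[[0,[-28.4,0,0],[0,0,11]],[0,[-28.4,0,0],[0,0,11]],[0,[-28.4,0,0],[0,0,11]],[0,[-28.4,0,0],[0,0,11]],[0,[-28.4,0,0],[0,0,11]]]'; python3 -c "
from h import *
st();go([.594,-.035,.166],np.radians(90))"
```

```text
clock: 7.9
ee_pos: [0.585, -0.0023, 0.2546]
eef_rot: [0.707, 0.707, -0.0, -0.0]
force: [1.1, 0.7, -1.5]
grip_width: 0.313
t 7.9 p [ 0.585  -0.0023  0.2546] R [[-0.001, 1.0, -0.001], [1.0, 0.001, -0.0], [-0.0, -0.001, -1.0]] F [ 1.1  0.7 -1.5] g 0.313
shift cm [-3.27  0.91  8.86] turn [-0.1  0.   0. ] turn [-0.0e+00 -1.0e-01 -1.8e+02]
```

```bash
python3 -m inch '[[0,[-3.3,0.9,0],[0,0,0]],[0,[-3.3,0.9,4],[0,0,0]],[0,[-3.3,0.9,7],[0,0,0]],[0,[-3.3,0.9,8.8],[0,0,0]],[0,[-3.3,0.9,8.8],[0,0,0]]]'; python3 -m inch '[[0,[0,0,0.3],[0,0,0]],[0,[0,0,0.3],[0,0,0]],[5,[0,0,0.3],[0,0,0]],[5,[0,0,0.3],[0,0,0]],[5,[0,0,0.2],[0,0,0]]]'; python3 -c "
from h import *
st()"; python3 -m inch '[[5,[0,0,-4],[0,0,0]],[5,[0,0,-9],[0,0,0]],[5,[0,0,-12],[0,0,0]],[5,[0,0,-12],[0,0,0]]]';python3 - <<'E'
from h import *
st();print(np.round(arm.observe()["joints"],3))
# scoop tilted-grip axis
h=np.array([.1124,-.9937,0]);print(np.degrees(np.arctan2(h[1],h[0])))
go([.4202+.08*h[0],-.2664+.08*h[1],.25],np.radians(6.5))
E
```

```text
clock: 8.4
ee_pos: [0.593, -0.0335, 0.1646]
eef_rot: [0.707, 0.707, -0.002, -0.002]
force: [-0.2, -0.6, -2.6]
grip_width: 0.311
clock: 8.9
ee_pos: [0.5949, -0.0333, 0.1657]
eef_rot: [0.707, 0.707, 0.0, 0.0]
force: [0.2, -0.8, -0.6]
grip_width: 0.585
t 8.9 p [ 0.5949 -0.0333  0.1657] R [[-0.0, 1.0, 0.001], [1.0, 0.0, 0.0], [0.0, 0.001, -1.0]] F [ 0.2 -0.8 -0.6] g 0.585
clock: 9.3
ee_pos: [0.5971, -0.0338, 0.2908]
eef_rot: [0.707, 0.707, 0.004, 0.003]
force: [0.1, 0.2, -0.1]
grip_width: 0.59
t 9.3 p [ 0.5971 -0.0338  0.2908] R [[0.0, 1.0, 0.01], [1.0, -0.0, 0.001], [0.001, 0.01, -1.0]] F [ 0.1  0.2 -0.1] g 0.59
[-0.279  0.367  0.298  1.782 -0.126  1.001  1.638]
-83.54655437889942
shift cm [-31.21 -16.83   3.89] turn [ 0.4 -0.4 83.5] turn [  0.5   0.4 -96.5]
```

```bash
cat >> h.py <<'E'
def goT(grip,D,back=0.054):
    """shift+rotvec so that the grasp point lies at grip with tool axes D (columns)"""
    s=arm.observe();M=R.from_quat(s["eef_rot"]).as_matrix();p=np.array(grip)-back*D[:,2]
    print("TCP",np.round(p,3),"shift",np.round(M.T@(p-s["ee_pos"])*100,2),"turn",np.round(np.degrees(R.from_matrix(M.T@D).as_rotvec()),1))
def D(yaw,tilt=0):
    y=np.radians(yaw);B=np.array([[np.cos(y),np.sin(y),0],[np.sin(y),-np.cos(y),0],[0,0,-1]])
    return B@R.from_euler("y",tilt,degrees=True).as_matrix()
E
python3 - <<'E'
from h import *
h=np.array([.1124,-.9937,0]);g=np.array([.4202,-.2664,.049])+.088*h;print(g)
goT(g,D(6.5,0),.2)
goT(g,D(6.5,-25),.2)
E
```

```text
[ 0.4300912 -0.3538456  0.049    ]
TCP [ 0.43  -0.354  0.249] shift [-32.01 -16.74   4.  ] turn [ 0.4 -0.4 83.5]
TCP [ 0.514 -0.344  0.23 ] shift [-31.05  -8.36   5.95] turn [ 18.6 -20.8  82. ]
```

```bash
python3 -m inch '[[5,[-16,-8,1],[0,0,20]],[5,[-32,-16.7,2],[0,0,40]],[5,[-32,-16.7,4],[0,0,60]],[5,[-32,-16.7,4],[0,0,70]],[5,[-32,-16.7,4],[0,0,83.5]]]'; python3 -m inch '[[5,[0,0,0],[0,0,20]],[5,[0,0,0],[0,0,40]],[5,[0,0,0],[0,0,40]]]'; python3 - <<'E'
from h import *
st();print(np.round(arm.observe()["joints"],3));h=np.array([.1124,-.9937,0]);g=np.array([.4202,-.2664,.049])+.088*h
goT(g,D(6.5,-25),.15)
E
```

```text
clock: 9.8
ee_pos: [0.4786, -0.2553, 0.2597]
eef_rot: [0.918, 0.396, 0.0, -0.0]
force: [0.5, 0.3, -0.3]
grip_width: 0.584
clock: 10.1
ee_pos: [0.4794, -0.2543, 0.2597]
eef_rot: [0.984, 0.181, -0.0, -0.0]
force: [-0.4, 1.0, -0.5]
grip_width: 0.586
t 10.1 p [ 0.4794 -0.2543  0.2597] R [[0.935, 0.356, -0.0], [0.356, -0.935, 0.0], [-0.0, -0.0, -1.0]] F [-0.4  1.  -0.5] g 0.586
[-0.131  0.355  0.631  1.951 -0.261  0.917  0.994]
TCP [ 0.493 -0.347  0.185] shift [-2.    9.12  7.47] turn [  3.1 -24.8  14.1]
```

```bash
python3 -m inch '[[5,[-2,9.1,0],[0,-6,8]],[5,[-2,9.1,3],[3.1,-24.8,14.1]],[5,[-2,9.1,7.5],[3.1,-24.8,14.1]],[5,[-2,9.1,7.5],[3.1,-24.8,14.1]],[5,[-2,9.1,7.5],[3.1,-24.8,14.1]]]'; python3 - <<'E'
from h import *
st();print(np.round(arm.observe()["joints"],3))
f=frame("wrist");save(f,"w2.png");P=f["P"]
m=f["ok"]&(P[...,2]>.035)&(P[...,2]<.065)&(P[...,1]<-.315)&(P[...,1]>-.42)&(abs(P[...,0]-.43)<.03)
q=P[m];print(m.sum(),q.min(0),q.max(0),cv2.fitLine(q[q[:,2]>.052][:,:2].astype(np.float32),2,0,.01,.01).ravel())
h=np.array([.1124,-.9937,0]);g=np.array([.4202,-.2664,.049])+.088*h
goT(g,D(6.5,-25),.054)
E
```

```text
clock: 10.6
ee_pos: [0.495, -0.3447, 0.1813]
eef_rot: [0.974, 0.061, -0.219, 0.013]
force: [0.1, 0.0, 0.6]
grip_width: 0.585
t 10.6 p [ 0.495  -0.3447  0.1813] R [[0.897, 0.123, -0.424], [0.112, -0.992, -0.051], [-0.427, -0.002, -0.904]] F [0.1 0.  0.6] g 0.585
[-0.05   0.767  0.711  1.668 -0.201  1.21   0.82 ]
2143 [ 0.41887725 -0.407599    0.04588299] [ 0.44325792 -0.3150749   0.0585447 ] [ 0.10918522 -0.9940214   0.4321141  -0.3573545 ]
TCP [ 0.453 -0.351  0.098] shift [-0.21  0.03  9.55] turn [0.2 0.  0.5]
```

View pics/w2.png

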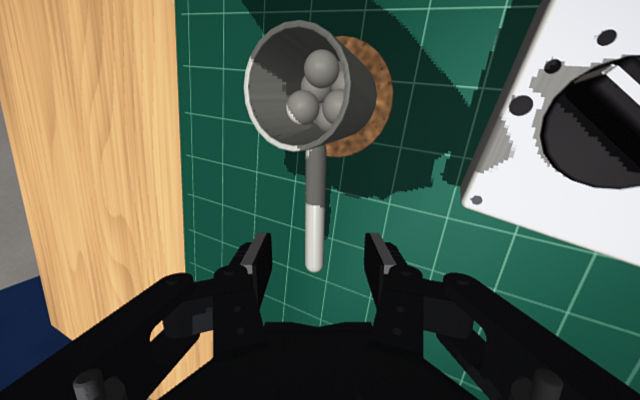

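The handle at pixel (315,235) lies centred between the fingers. I'll advance and grip.

```bash
python3 -m inch '[[5,[-0.1,0,4],[0,0,0]],[5,[-0.1,0,8],[0,0,0.5]],[5,[-0.1,0,9.5],[0,0,0.5]],[5,[-0.1,0,9.5],[0,0,0.5]],[0,[-0.1,0,9.5],[0,0,0.5]]]'; python3 -m inch '[[0,[0,0,0],[0,0,0]],[0,[0,0,0],[0,0,0]],[0,[0,0,0],[0,0,0]],[0,[0,0,0],[0,0,0]],[0,[0,0,0],[0,0,0]]]'; python3 - <<'E'
from h import *
s=st();print(np.round(arm.observe()["joints"],3))
M=R.from_quat(s["eef_rot"]).as_matrix();print("grasp",s["ee_pos"]+M[:,2]*.054)
print("up 15cm in tool cm",np.round(M.T@[0,0,15],2), "10deg yaw cw:",np.round(M.T@[0,0,-1],3))
E
```

```text
clock: 11.15
ee_pos: [0.455, -0.3517, 0.1014]
eef_rot: [0.975, 0.055, -0.214, 0.015]
force: [-0.7, 0.0, -0.2]
grip_width: 0.431
clock: 11.65
ee_pos: [0.4547, -0.3521, 0.1004]
eef_rot: [0.975, 0.055, -0.214, 0.015]
force: [1.7, -2.5, 6.1]
grip_width: 0.163
t 11.65 p [ 0.4547 -0.3521  0.1004] R [[0.902, 0.114, -0.416], [0.1, -0.994, -0.054], [-0.42, 0.007, -0.908]] F [ 1.7 -2.5  6.1] g 0.163
[-0.007  0.834  0.67   1.781 -0.242  1.021  0.846]
grasp [ 0.43224904 -0.35502243  0.0514215 ]
up 15cm in tool cm [ -6.29   0.1  -13.62] 10deg yaw cw: [ 0.42  -0.007  0.908]
```

```bash
python3 - <<'E'
from h import *
s=arm.observe();np.savez("/tmp/pick.npz",p=s["ee_pos"],q=s["eef_rot"])
E
python3 -m inch '[[0,[-0.8,0,-1.8],[0,0,0]],[0,[-2.1,0,-4.5],[0,0,0]],[0,[-3.8,0.1,-8.2],[0,0,0]],[0,[-5.4,0.1,-11.7],[0,0,0]],[0,[-6.3,0.1,-13.6],[0,0,0]]]';python3 -m inch '[[0,[0,0,0],[0,0,0]],[0,[0,0,0],[0,0,0]]]'; python3 - <<'E'
from h import *
s=st();f=frame("scene");save(f,"s1.png",(170,60,430,260),2.5)
for y,c in((-96,1),(-48,.5)):
    # cup at bowl: handle dir pointing -x; 
    pass
P0=np.load("/tmp/pick.npz");M0=R.from_quat(P0["q"]).as_matrix()
M=R.from_quat(s["eef_rot"]).as_matrix()
for yaw,cup in((-45,(.50,-.16)),(-94,(.594,-.02))):
    Z=R.from_euler("z",yaw,degrees=True).as_matrix();Dn=Z@M0
    h=Z@np.array([.1107,-.9938,0]);g=np.array([*cup,.215])+.088*h
    goT(g,Dn)
E
```

```text
clock: 12.15
ee_pos: [0.4543, -0.3517, 0.2517]
eef_rot: [0.975, 0.055, -0.214, 0.015]
force: [0.6, -0.7, -2.5]
grip_width: 0.161
clock: 12.35
ee_pos: [0.454, -0.3506, 0.2483]
eef_rot: [0.975, 0.055, -0.215, 0.014]
force: [0.6, 0.1, -2.4]
grip_width: 0.163
t 12.35 p [ 0.454  -0.3506  0.2483] R [[0.901, 0.113, -0.418], [0.101, -0.994, -0.05], [-0.421, 0.003, -0.907]] F [ 0.6  0.1 -2.4] g 0.163
TCP [ 0.463 -0.243  0.264] shift [  1.24 -10.6   -2.41] turn [18.7 -0.  40.9]
TCP [ 0.507 -0.046  0.264] shift [  7.24 -29.61  -5.26] turn [39.4 -0.3 85.3]
```

View pics/s1.png

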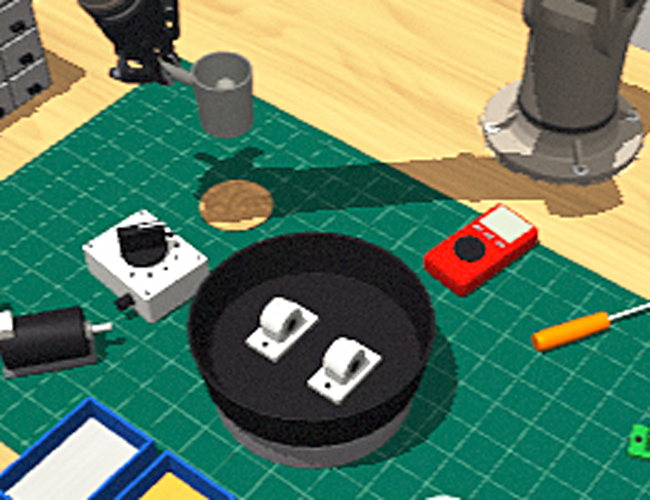

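Both blocks are in the bowl, at crop (280,325) and (345,368). The scoop is lifted level at (223,95), and the coaster is visible at (237,203). I'll swing over in small rows.

```bash
python3 -m inch '[[0,[0.2,-1.2,-0.6],[3,0,7]],[0,[0.4,-3.5,-1.2],[7,0,15]],[0,[0.8,-6.5,-2],[11,0,24]],[0,[1.1,-9,-2.4],[15,0,33]],[0,[1.2,-10.6,-2.4],[18.7,0,40.9]]]';cat > nx.py <<'E'
from h import *
import sys
s=st();print(np.round(arm.observe()["joints"],3))
P0=np.load("/tmp/pick.npz");M0=R.from_quat(P0["q"]).as_matrix()
# args: yaw roll cupx cupy handle_z : yaw about world z then roll about handle
for a in sys.argv[1:]:
    yaw,roll,cx,cy,z=map(float,a.split(","))
    Z=R.from_euler("z",yaw,degrees=True).as_matrix();h=Z@np.array([.1107,-.9938,0])
    Dn=R.from_rotvec(np.radians(roll)*h).as_matrix()@Z@M0
    goT(np.array([cx,cy,z])+.088*h,Dn)
E
python3 nx.py -- 2>/dev/null -94,0,.594,-.02,.215 || python3 nx.py -94,0,.594,-.02,.215
```

```text
clock: 12.9
ee_pos: [0.4633, -0.2409, 0.2637]
eef_rot: [0.929, -0.3, -0.206, -0.062]
force: [-0.2, -0.8, -3.1]
grip_width: 0.166
t 12.9 p [ 0.4633 -0.2409  0.2637] R [[0.735, -0.584, -0.346], [-0.532, -0.812, 0.24], [-0.421, 0.008, -0.907]] F [-0.2 -0.8 -3.1] g 0.166
[-0.213  0.624  0.897  1.775 -0.442  1.441  0.233]
t 12.9 p [ 0.4633 -0.2409  0.2637] R [[0.735, -0.584, -0.346], [-0.532, -0.812, 0.24], [-0.421, 0.008, -0.907]] F [-0.2 -0.8 -3.1] g 0.166
[-0.213  0.624  0.897  1.775 -0.442  1.441  0.233]
TCP [ 0.507 -0.046  0.264] shift [ -7.13 -18.38   3.12] turn [21.8 -0.3 47. ]
```

```bash
python3 -m inch '[[0,[-0.6,-1.5,0.2],[3,0,6]],[0,[-1.7,-4.5,0.7],[6.5,0,14]],[0,[-3.1,-8,1.3],[10,0,22]],[0,[-4.6,-12,2],[14,0,30]],[0,[-5.8,-15,2.6],[18,0,38.5]]]'; python3 -m inch '[[0,[-0.8,-2,0.3],[2,0,4]],[0,[-1.2,-3.4,0.5],[3.8,0,8.5]],[0,[-1.2,-3.4,0.5],[3.8,0,8.5]]]';python3 nx.py -94,0,.594,-.02,.215 -94,-40,.594,-.015,.22 -94,40,.594,-.015,.22
```

```text
clock: 13.4
ee_pos: [0.4979, -0.0819, 0.2631]
eef_rot: [0.765, -0.608, -0.168, -0.13]
force: [0.5, 0.8, -2.2]
grip_width: 0.166
clock: 13.7
ee_pos: [0.5282, -0.0621, 0.2635]
eef_rot: [0.716, -0.665, -0.157, -0.142]
force: [-0.4, -0.2, -3.0]
grip_width: 0.163
t 13.7 p [ 0.5282 -0.0621  0.2635] R [[0.065, -0.997, -0.036], [-0.908, -0.074, 0.413], [-0.414, 0.006, -0.91]] F [-0.4 -0.2 -3. ] g 0.163
[-0.567  0.578  1.053  1.936 -0.888  1.328 -0.611]
TCP [ 0.507 -0.046  0.264] shift [-1.6   1.95  0.68] turn [ 0.7 -0.4  1.6]
TCP [ 0.508 -0.067  0.243] shift [1.21 1.99 1.72] turn [  1.2 -40.3   1. ]
TCP [ 0.506 -0.004  0.272] shift [-5.73  1.8   1.67] turn [ 0.1 39.6  2. ]
```

```bash
python3 -m inch '[[0,[-1.2,0.4,0.4],[0,8,0.5]],[0,[-2.4,0.8,0.9],[0,16,1]],[0,[-3.6,1.2,1.4],[0,24,1.5]],[0,[-4.7,1.5,1.6],[0,32,2]],[0,[-5.7,1.8,1.7],[0,39.6,2]]]'; python3 nx.py -94,60,.594,-.03,.21 -94,80,.594,-.03,.21 -94,110,.594,-.03,.205
```

```text
clock: 14.2
ee_pos: [0.5048, -0.0063, 0.2732]
eef_rot: [0.715, -0.686, 0.094, 0.096]
force: [-0.2, -0.5, -4.1]
grip_width: 0.164
t 14.2 p [ 0.5048 -0.0063  0.2732] R [[0.04, -0.999, 0.003], [-0.963, -0.04, -0.267], [0.267, 0.008, -0.964]] F [-0.2 -0.5 -4.1] g 0.164
[-1.217  0.698  1.425  2.043 -0.511  0.99  -1.094]
TCP [ 0.505 -0.003  0.254] shift [-0.87 -0.06  1.74] turn [ 0.  19.7  0.2]
TCP [0.505 0.011 0.241] shift [-2.5  -0.07  2.67] turn [ 0.  39.7  0.4]
TCP [0.504 0.02  0.21 ] shift [-4.25 -0.1   5.43] turn [ 0.  69.7  0.6]
```

```bash
python3 -m inch '[[0,[-0.4,0,0.6],[0,7,0]],[0,[-0.8,0,1.2],[0,14,0]],[0,[-0.9,0,1.7],[0,19.7,0]]]'; python3 nx.py -94,80,.594,-.03,.21 -94,110,.594,-.03,.205
```

```text
clock: 14.5
ee_pos: [0.5049, -0.0018, 0.2535]
eef_rot: [0.689, -0.659, 0.214, 0.212]
force: [-0.3, 0.2, -3.3]
grip_width: 0.164
t 14.5 p [ 0.5049 -0.0018  0.2535] R [[0.039, -0.999, 0.015], [-0.817, -0.041, -0.575], [0.575, 0.01, -0.818]] F [-0.3  0.2 -3.3] g 0.164
[-1.311  0.903  1.425  2.062 -0.357  0.898 -1.29 ]
TCP [0.505 0.011 0.241] shift [-1.75 -0.03  0.32] turn [ 0.  20.1  0.5]
TCP [0.504 0.02  0.21 ] shift [-4.32 -0.07  2.33] turn [-0.  50.1  0.7]
```

```bash
python3 -m inch '[[0,[-0.5,0,0.1],[0,7,0]],[0,[-1.1,0,0.2],[0,14,0]],[0,[-1.7,0,0.3],[0,20,0.5]]]'; python3 nx.py -94,95,.594,-.03,.21 -94,110,.594,-.03,.205
```

```text
clock: 14.8
ee_pos: [0.5047, 0.0098, 0.2414]
eef_rot: [0.637, -0.616, 0.331, 0.323]
force: [0.1, -0.0, -1.7]
grip_width: 0.163
t 14.8 p [0.5047 0.0098 0.2414] R [[0.022, -0.999, 0.024], [-0.571, -0.032, -0.82], [0.821, 0.004, -0.572]] F [ 0.1 -0.  -1.7] g 0.163
[-1.383  1.167  1.425  2.054 -0.237  0.891 -1.474]
TCP [0.504 0.017 0.228] shift [-1.5   0.    0.14] turn [ 0.2 15.   0. ]
TCP [0.504 0.02  0.21 ] shift [-3.21 -0.    0.97] turn [ 0.2 30.   0.2]
```

```bash
python3 -m inch '[[0,[-0.6,0,0],[0,7,0]],[0,[-1.5,0,0.1],[0,15,0]],[0,[-2.3,0,0.4],[0,23,0]],[0,[-3.2,0,0.9],[0,30,0]],[0,[-3.2,0,0.9],[0,30,0]]]'; python3 -m inch '[[0,[0,0,0],[0,0,0]],[0,[0,0,0],[0,0,0]],[0,[0,0,0],[0,0,0]],[0,[0,0,0],[0,0,0]],[0,[0,0,0],[0,0,0]]]';python3 - <<'E'
from h import *
s=st();print(np.round(arm.observe()["joints"],3));f=frame("scene");save(f,"s2.png",(200,60,460,260),2.5)
E
```

```text
clock: 15.3
ee_pos: [0.505, 0.0203, 0.2065]
eef_rot: [0.53, -0.509, 0.485, 0.475]
force: [-0.2, -0.3, -1.4]
grip_width: 0.167
clock: 15.8
ee_pos: [0.505, 0.021, 0.212]
eef_rot: [0.53, -0.515, 0.484, 0.468]
force: [-0.5, 0.0, -1.7]
grip_width: 0.167
t 15.8 p [0.505 0.021 0.212] R [[0.001, -1.0, 0.031], [-0.093, -0.031, -0.995], [0.996, -0.002, -0.093]] F [-0.5  0.  -1.7] g 0.167
[-1.439  1.606  1.404  2.015 -0.123  0.948 -1.672]
```

View pics/s2.png

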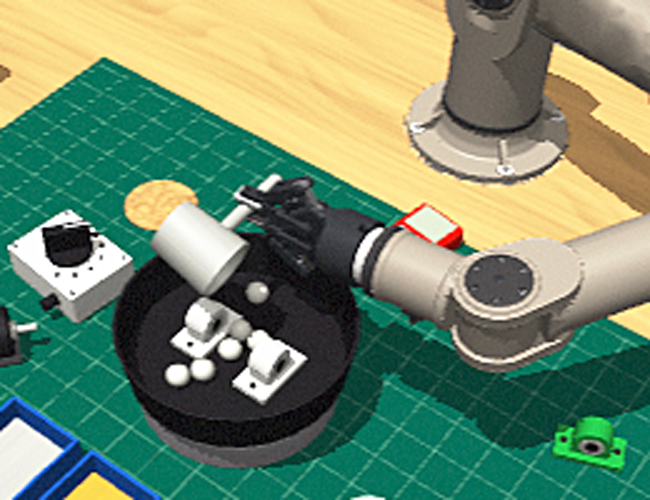

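I see six balls among the two blocks in the bowl, from crop (178,375) to (258,292). The wrist load has dropped by the balls' weight (2.9 to 1.7 N). I'll roll the scoop back upright along the same path.

```bash
python3 nx.py  -94,60,.594,-.03,.215; python3 -m inch '[[0,[0,0,-0.9],[0,-8.5,0]],[0,[0.4,0,-1.6],[0,-17,0]],[0,[1,0,-2],[0,-25.5,0]],[0,[1.7,0,-2.2],[0,-34,0]],[0,[2.4,0,-2.2],[0,-42,0]]]';python3 nx.py  -94,40,.594,-.02,.22  -94,0,.594,-.02,.22
```

```text
t 15.85 p [0.505  0.021  0.2118] R [[0.001, -1.0, 0.031], [-0.093, -0.031, -0.995], [0.996, -0.001, -0.093]] F [ 0.5 -0.6 -2. ] g 0.16
[-1.439  1.607  1.404  2.014 -0.122  0.948 -1.672]
TCP [ 0.505 -0.003  0.259] shift [4.93 0.05 1.91] turn [  0.1 -49.5  -0.5]
clock: 16.35
ee_pos: [0.5043, 0.041, 0.238]
eef_rot: [0.669, -0.649, 0.261, 0.251]
force: [-0.3, 0.5, -2.2]
grip_width: 0.166
t 16.35 p [0.5043 0.041  0.238 ] R [[0.023, -0.999, 0.023], [-0.737, -0.032, -0.675], [0.675, -0.002, -0.738]] F [-0.3  0.5 -2.2] g 0.166
[-1.387  1.011  1.396  2.04  -0.313  0.927 -1.44 ]
TCP [ 0.506 -0.009  0.272] shift [6.03 0.   0.9 ] turn [ -0.2 -27.3  -0.6]
TCP [ 0.507 -0.046  0.269] shift [ 8.53 -0.03  3.61] turn [ -0.4 -67.3  -0.8]
```

```bash
python3 -m inch '[[0,[1.8,0,-0.8],[0,-8,0]],[0,[4,0,-0.8],[0,-16,0]],[0,[5.2,0,0.2],[0,-24,0]],[0,[6,0,0.9],[0,-32,0]],[0,[6.5,0,1.5],[0,-40,-0.5]]]';python3 nx.py -94,0,.594,-.02,.22; python3 -m inch '[[0,[0.8,0,0.6],[0,-8,0]],[0,[1.4,0,1.2],[0,-16,0]],[0,[1.6,0,1.5],[0,-24,0]]]';python3 nx.py -94,0,.594,-.02,.22 -47,0,.50,-.16,.215
```

```text
clock: 16.85
ee_pos: [0.5053, -0.0184, 0.2715]
eef_rot: [0.72, -0.693, 0.015, 0.015]
force: [-0.6, -1.4, -3.4]
grip_width: 0.16
t 16.85 p [ 0.5053 -0.0184  0.2715] R [[0.038, -0.999, 0.001], [-0.998, -0.038, -0.043], [0.043, 0.001, -0.999]] F [-0.6 -1.4 -3.4] g 0.16
[-1.033  0.48   1.224  2.04  -0.497  0.98  -1.091]
TCP [ 0.507 -0.046  0.269] shift [ 2.78 -0.1   0.36] turn [ -0.4 -27.3  -0.3]
clock: 17.15
ee_pos: [0.506, -0.0352, 0.2572]
eef_rot: [0.708, -0.682, -0.134, -0.13]
force: [0.3, 1.5, -3.1]
grip_width: 0.161
t 17.15 p [ 0.506  -0.0352  0.2572] R [[0.035, -0.999, -0.014], [-0.93, -0.038, 0.367], [-0.367, -0.0, -0.93]] F [ 0.3  1.5 -3.1] g 0.161
[-0.6    0.447  0.944  2.019 -0.793  1.152 -0.767]
TCP [ 0.507 -0.046  0.269] shift [ 0.6  -0.1  -1.51] turn [-0.5 -3.3 -0.2]
TCP [ 0.46  -0.241  0.264] shift [18.74  5.36 -8.13] turn [-19.   -2.9 -43.4]
```

```bash
python3 -m inch '[[0,[0.6,-0.1,-1.5],[0,-3.3,0]],[0,[0.6,-0.1,-1.5],[0,-3.3,0]],[0,[0.6,-0.1,-1.5],[0,-3.3,0]]]'; python3 - <<'E'
from h import *
s=st();f=frame("scene");f2=frame("top")
a=cv2.resize(f["img"][60:260,200:400,::-1],(500,500),interpolation=cv2.INTER_CUBIC);b=cv2.resize(f2["img"][120:260,255:395,::-1],(300,300),interpolation=cv2.INTER_CUBIC)
o=np.zeros((500,800,3),np.uint8);o[:,:500]=a;o[:300,500:]=b;cv2.imwrite("pics/c3.png",o)
# coaster
P=f["P"];hsv=cv2.cvtColor(f["img"],cv2.COLOR_RGB2HSV)
m=(np.hypot(P[...,0]-.417,P[...,1]+.267)<.075)&(hsv[...,0]<24)&(hsv[...,1]>70)&(P[...,2]<.02)
(q)=P[m];print("coaster",m.sum(),cv2.minEnclosingCircle((q[:,:2]*1000).astype(np.float32)),q.mean(0))
E
python3 nx.py -47,0,.50,-.16,.215
```

```text
clock: 17.45
ee_pos: [0.5078, -0.0454, 0.2678]
eef_rot: [0.704, -0.678, -0.153, -0.145]
force: [-0.2, 0.6, -2.2]
grip_width: 0.162
t 17.45 p [ 0.5078 -0.0454  0.2678] R [[0.033, -0.999, -0.018], [-0.91, -0.038, 0.412], [-0.413, 0.003, -0.911]] F [-0.2  0.6 -2.2] g 0.162
coaster 396 ((419.40216064453125, -265.48779296875), 53.06487274169922) [ 0.42158783 -0.26878869  0.00076234]
t 17.55 p [ 0.5079 -0.0436  0.2676] R [[0.036, -0.999, -0.02], [-0.91, -0.041, 0.413], [-0.413, 0.003, -0.911]] F [ 0.8  0.7 -2.3] g 0.157
[-0.55   0.45   0.931  1.994 -0.808  1.214 -0.738]
TCP [ 0.46  -0.241  0.264] shift [17.96  5.58 -7.74] turn [-19.8  -0.1 -42.8]
```

View pics/c3.png

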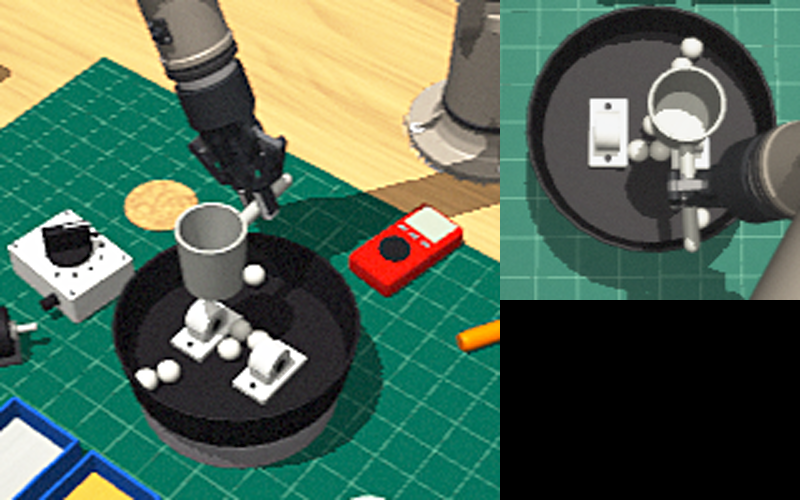

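All six balls are in the bowl and the cup is empty (top inset shows its bare floor). I'll swing back to the coaster.

```bash
python3 -m inch '[[0,[2,0.6,-0.8],[-3,0,-6]],[0,[6,1.8,-2.5],[-7,0,-14]],[0,[10,3.2,-4.3],[-11,0,-23]],[0,[14,4.5,-6],[-15,0,-32]],[0,[18,5.6,-7.7],[-19.8,0,-42.8]]]';python3 nx.py -23,0,.45,-.24,.20 0,0,.42,-.267,.15
```

```text
clock: 18.05
ee_pos: [0.46, -0.2428, 0.2632]
eef_rot: [0.898, -0.384, -0.198, -0.08]
force: [0.9, -0.2, -2.1]
grip_width: 0.164
t 18.05 p [ 0.46   -0.2428  0.2632] R [[0.627, -0.721, -0.295], [-0.658, -0.693, 0.296], [-0.418, 0.008, -0.908]] F [ 0.9 -0.2 -2.1] g 0.164
[-0.137  0.58   0.815  1.787 -0.458  1.422  0.056]
TCP [ 0.447 -0.33   0.249] shift [ 5.52  7.03 -0.91] turn [-12.3   0.1 -27. ]
TCP [ 0.452 -0.352  0.199] shift [9.35 8.04 2.85] turn [-22.    0.3 -47.9]
```

```bash
python3 -m inch '[[0,[2,2,0],[-4,0,-8]],[0,[4,4.5,0],[-8,0,-17]],[0,[6,6.5,0],[-12,0,-26]],[0,[8,7.5,1],[-16,0,-35]],[0,[9.4,8,1.5],[-20,0,-43]]]';cat > back.py <<'E'
from h import *
s=st();P0=np.load("/tmp/pick.npz");M=R.from_quat(s["eef_rot"]).as_matrix();M0=R.from_quat(P0["q"]).as_matrix()
for dz in(.03,0.001):print(dz,np.round(M.T@(P0["p"]+[0,0,dz]-s["ee_pos"])*100,2),np.round(np.degrees(R.from_matrix(M.T@M0).as_rotvec()),1))
E
python3 back.py
```

```text
clock: 18.55
ee_pos: [0.4564, -0.3552, 0.2101]
eef_rot: [0.976, -0.029, -0.217, -0.002]
force: [0.5, 0.7, -1.9]
grip_width: 0.164
t 18.55 p [ 0.4564 -0.3552  0.2101] R [[0.904, -0.057, -0.424], [-0.055, -0.998, 0.016], [-0.424, 0.009, -0.906]] F [ 0.5  0.7 -1.9] g 0.164
0.03 [ 3.2  -0.37  7.29] [-4.   0.3 -8.9]
0.001 [ 4.43 -0.4   9.92] [-4.   0.3 -8.9]
```

```bash
python3 -m inch '[[0,[0.3,-0.2,0.6],[-2,0,-4.5]],[0,[1,-0.3,2.2],[-4,0.3,-8.9]],[0,[1.9,-0.4,4.3],[-4,0.3,-8.9]],[0,[2.8,-0.4,6.3],[-4,0.3,-8.9]],[0,[3.2,-0.4,7.3],[-4,0.3,-8.9]]]';python3 -m inch '[[0,[0,0,0],[0,0,0]],[0,[0,0,0],[0,0,0]]]';python3 back.py; python3 - <<'E'
from h import *
f=frame("scene");P=f["P"];s=arm.observe()
save(f,"s3.png",(210,80,310,180),5)
# underside of cup / rim height
m=(np.hypot(P[...,0]-.42,P[...,1]+.267)<.045)&(P[...,2]>.08)&(P[...,2]<.13);q=P[m]
t=q[q[:,2]>q[:,2].max()-.012];A=np.c_[t[:,:2],np.ones(len(t))];print("rim",len(t),t.mean(0),t.max(0),t.min(0),cv2.minEnclosingCircle((t[:,:2]*1000).astype(np.float32)))
E
```

```text
clock: 19.05
ee_pos: [0.4549, -0.3494, 0.1297]
eef_rot: [0.975, 0.053, -0.215, 0.014]
force: [-0.3, 0.1, -0.9]
grip_width: 0.164
clock: 19.25
ee_pos: [0.4547, -0.3516, 0.1322]
eef_rot: [0.975, 0.051, -0.214, 0.015]
force: [0.7, -0.8, -1.0]
grip_width: 0.165
t 19.25 p [ 0.4547 -0.3516  0.1322] R [[0.903, 0.107, -0.416], [0.094, -0.994, -0.05], [-0.419, 0.006, -0.908]] F [ 0.7 -0.8 -1. ] g 0.165
0.03 [0.07 0.06 0.16] [-0.2 -0.  -0.4]
0.001 [1.28 0.04 2.79] [-0.2 -0.  -0.4]
rim 99 [ 0.42451172 -0.2664807   0.10977396] [ 0.4639198  -0.22587669  0.11720026] [ 0.38503582 -0.30535462  0.10548907] ((425.0843811035156, -266.01300048828125), 40.47065734863281)
```

View pics/s3.png

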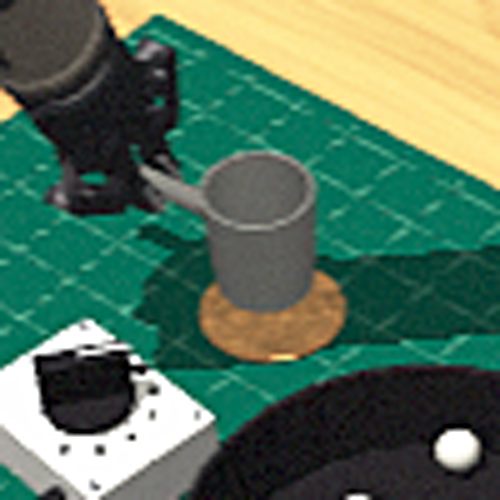

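The upright scoop hangs over the coaster at crop (262,240), and the cup axis is within about 7 mm of centre. I'll lower and release it.

```bash
python3 -m inch '[[0,[0.3,0,0.8],[0,0,-0.4]],[0,[0.7,0,1.7],[0,0,-0.4]],[0,[1,0,2.3],[0,0,-0.4]],[0,[1.1,0,2.5],[0,0,-0.4]],[0,[1.1,0,2.5],[0,0,-0.4]]]';python3 -m inch '[[0,[0.1,0,0.2],[0,0,0]],[0,[0.1,0,0.3],[0,0,0]],[0,[0.1,0,0.3],[0,0,0]]]';python3 back.py
```

```text
clock: 19.8
ee_pos: [0.4534, -0.3519, 0.1039]
eef_rot: [0.975, 0.054, -0.215, 0.013]
force: [0.3, -0.5, -1.8]
grip_width: 0.163
clock: 20.1
ee_pos: [0.4534, -0.3523, 0.1015]
eef_rot: [0.975, 0.054, -0.214, 0.013]
force: [0.2, -0.6, -0.0]
grip_width: 0.166
t 20.1 p [ 0.4534 -0.3523  0.1015] R [[0.903, 0.112, -0.416], [0.1, -0.994, -0.05], [-0.419, 0.003, -0.908]] F [ 0.2 -0.6 -0. ] g 0.166
0.03 [-1.09  0.   -2.68] [-0.2 -0.  -0. ]
0.001 [ 0.12 -0.01 -0.05] [-0.2 -0.  -0. ]
```

```bash
python3 -m inch '[[0,[0,0,0.1],[0,0,0]],[2.5,[0,0,0.1],[0,0,0]],[4,[0,0,0.1],[0,0,0]],[5,[0,0,0.1],[0,0,0]],[5,[0,0,0.1],[0,0,0]]]';python3 -m inch '[[5,[0,0,-2],[0,0,0]],[5,[0,0,-5],[0,0,0]],[5,[0,0,-9],[0,0,0]],[5,[0,0,-13],[0,0,0]]]'; python3 - <<'E'
from h import *
st();f=frame("top");P=f["P"];save(f,"top2.png",(380,140,500,280),4)
m=(P[...,2]>.074)&(P[...,2]<.095)&(np.hypot(P[...,0]-.42,P[...,1]+.267)<.06)
print("cup",cv2.minEnclosingCircle((P[m][:,:2]*1000).astype(np.float32)),m.sum(),P[m][:,2].mean())
q=P[m];print("plane",np.linalg.lstsq(np.c_[q[:,:2],np.ones(len(q))],q[:,2],rcond=None)[0])
print(np.round(arm.observe()["joints"],3))
# knob: tool x across bar; bar along 142.75 -> tool x at 52.75
goT(np.array([.5855,-.266,.078]),D(52.75),.154)
E
```

```text
clock: 20.6
ee_pos: [0.453, -0.3519, 0.1003]
eef_rot: [0.975, 0.054, -0.214, 0.013]
force: [0.1, 0.1, 0.3]
grip_width: 0.584
clock: 21.0
ee_pos: [0.5072, -0.3454, 0.2195]
eef_rot: [0.975, 0.054, -0.215, 0.013]
force: [0.5, 0.5, 0.4]
grip_width: 0.579
t 21.0 p [ 0.5072 -0.3454  0.2195] R [[0.902, 0.111, -0.417], [0.1, -0.994, -0.049], [-0.42, 0.002, -0.908]] F [0.5 0.5 0.4] g 0.579
cup ((0.0, 0.0), 0.0) 0 nan
plane [0. 0. 0.]
[-0.008  0.699  0.639  1.607 -0.128  1.283  0.747]
TCP [ 0.586 -0.266  0.232] shift [ 7.19 -7.14 -4.02] turn [ -9.4  23.1 -45.6]<stdin>:4: RuntimeWarning: Mean of empty slice.
  ret = ret.dtype.type(ret / rcount)
```

View pics/top2.png

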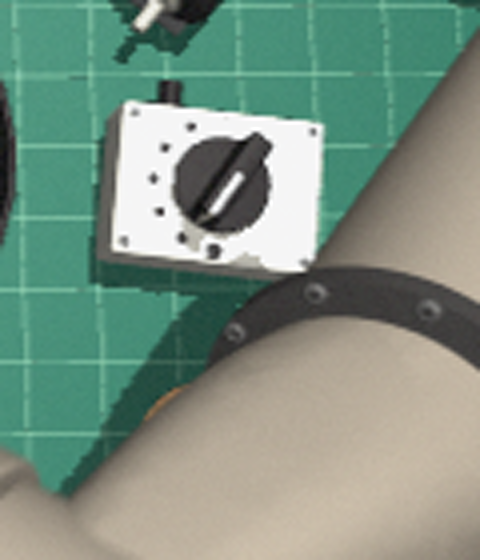

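The knob pointer, near crop (200,225), points at the first dot after the big off dot, so it is one click on. One more click (30° clockwise) is needed for two blocks.

```bash
python3 -m inch '[[5,[0,0,-4],[0,5,-8]],[5,[5,-4,-4],[-3,10,-17]],[5,[7.2,-7.1,-4],[-5,15,-25]],[5,[7.2,-7.1,-4],[-7,20,-34]],[5,[7.2,-7.1,-4],[-9.4,23.1,-45.6]]]';python3 -m inch '[[5,[0,0,0],[0,0,0]]]'; python3 - <<'E'
from h import *
goT(np.array([.5855,-.266,.078]),D(52.75),.154)
f=frame("wrist");P=f["P"];m=f["ok"]&(P[...,2]>.085)&(P[...,2]<.1)&(np.hypot(P[...,0]-.5855,P[...,1]+.266)<.05)
print(m.sum(),cv2.minAreaRect((P[m][:,:2]*1000).astype(np.float32)))
goT(np.array([.5855,-.266,.080]),D(52.75))
E
```

```text
clock: 21.55
ee_pos: [0.5816, -0.2631, 0.2237]
eef_rot: [0.925, 0.378, -0.033, -0.002]
force: [0.1, -0.7, 0.2]
grip_width: 0.588
clock: 21.65
ee_pos: [0.5794, -0.2667, 0.2247]
eef_rot: [0.927, 0.374, -0.033, -0.002]
force: [-0.2, -0.5, 0.5]
grip_width: 0.585
TCP [ 0.586 -0.266  0.232] shift [ 0.45  0.35 -0.77] turn [-1.9  3.3 -8.9]
1556 ((586.6686401367188, -267.5551452636719), (16.016902923583984, 60.37690734863281), 52.88865280151367)
TCP [ 0.586 -0.266  0.134] shift [1.02 0.6  9.01] turn [-1.9  3.4 -9.1]
```

```bash
python3 -m inch '[[5,[1,0.6,0],[-1.9,3.4,-8]],[5,[1,0.6,3],[-1.9,3.4,-9.1]],[5,[1,0.6,6],[-1.9,3.4,-9.1]],[5,[1,0.6,8.4],[-1.9,3.4,-9.1]],[5,[1,0.6,8.4],[-1.9,3.4,-9.1]]]';python3 -c "
from h import *
st();goT(np.array([.5865,-.267,.083]),D(52.8))"
```

```text
clock: 22.2
ee_pos: [0.5846, -0.2644, 0.136]
eef_rot: [0.896, 0.445, -0.003, -0.003]
force: [-0.5, -0.0, 0.2]
grip_width: 0.587
t 22.2 p [ 0.5846 -0.2644  0.136 ] R [[0.604, 0.797, -0.008], [0.797, -0.604, 0.002], [-0.003, -0.007, -1.0]] F [-0.5 -0.   0.2] g 0.587
TCP [ 0.586 -0.267  0.137] shift [-0.09  0.31 -0.11] turn [-0.4  0.2  0. ]
```

```bash
python3 -m inch '[[0,[-0.1,0.3,0],[0,0,0]],[0,[-0.1,0.3,0],[0,0,0]],[0,[-0.1,0.3,0],[0,0,0]],[0,[-0.1,0.3,0],[0,0,0]],[0,[-0.1,0.3,0],[0,0,0]]]';python3 -m inch '[[0,[0,0,0],[0,0,7]],[0,[0,0,0],[0,0,14]],[0,[0,0,0],[0,0,21]],[0,[0,0,0],[0,0,28]],[0,[0,0,0],[0,0,31]]]';python3 -m inch '[[0,[0,0,0],[0,0,0]],[0,[0,0,0],[0,0,0]],[0,[0,0,0],[0,0,0]]]';python3 -c "
from h import *
s=st();M=R.from_quat(s['eef_rot']).as_matrix();print(np.degrees(np.arctan2(M[1,0],M[0,0])))"
```

```text
clock: 22.7
ee_pos: [0.5895, -0.2688, 0.1415]
eef_rot: [0.895, 0.446, 0.001, 0.001]
force: [-0.2, -2.3, 6.5]
grip_width: 0.175
clock: 23.2
ee_pos: [0.5887, -0.2695, 0.1415]
eef_rot: [0.982, 0.189, 0.001, 0.001]
force: [-2.4, -1.8, 8.1]
grip_width: 0.172
clock: 23.5
ee_pos: [0.5886, -0.2695, 0.1415]
eef_rot: [0.982, 0.19, 0.001, 0.001]
force: [-1.6, -2.5, 7.6]
grip_width: 0.172
t 23.5 p [ 0.5886 -0.2695  0.1415] R [[0.928, 0.374, 0.002], [0.374, -0.927, -0.002], [0.001, 0.003, -1.0]] F [-1.6 -2.5  7.6] g 0.172
21.951422163103526
```

Turned 31° clockwise (yaw 53 to 22). I'll release, back off and check everything.

```bash
python3 -m inch '[[3,[0,0,0],[0,0,0]],[5,[0,0,0],[0,0,0]],[5,[0,0,0],[0,0,0]],[5,[0,0,-4],[0,0,0]],[5,[0,0,-8],[0,0,0]]]'; python3 -m inch '[[5,[0,0,-12],[0,0,0]],[5,[5,-5,-16],[0,0,0]],[5,[9,-10,-16],[0,0,0]],[5,[9,-15,-16],[0,0,0]],[5,[9,-15,-16],[0,0,0]]]'; python3 - <<'E'
from h import *
st();f=frame("scene");f2=frame("top")
a=cv2.resize(f["img"][80:280,200:400,::-1],(500,500),interpolation=cv2.INTER_CUBIC);b=cv2.resize(f2["img"][120:280,380:500,::-1],(300,400),interpolation=cv2.INTER_CUBIC)
o=np.zeros((500,800,3),np.uint8);o[:,:500]=a;o[:400,500:]=b;cv2.imwrite("pics/c4.png",o)
for f in(f,f2):
    P=f["P"];m=(P[...,2]>.076)&(P[...,2]<.095)&(np.hypot(P[...,0]-.42,P[...,1]+.267)<.05);q=P[m]
    if m.sum()>20:print("cup",cv2.minEnclosingCircle((q[:,:2]*1000).astype(np.float32)),m.sum(),np.linalg.lstsq(np.c_[q[:,:2],np.ones(len(q))],q[:,2],rcond=None)[0])
    m=f["ok"]&(P[...,2]>.084)&(P[...,2]<.1)&(np.hypot(P[...,0]-.5855,P[...,1]+.266)<.05)
    if m.sum()>20:print("bar",m.sum(),cv2.minAreaRect((P[m][:,:2]*1000).astype(np.float32)))
E
```

```text
clock: 24.0
ee_pos: [0.5878, -0.267, 0.2192]
eef_rot: [0.982, 0.191, -0.002, -0.001]
force: [1.6, -0.4, -0.4]
grip_width: 0.586
clock: 24.5
ee_pos: [0.6153, -0.1078, 0.3752]
eef_rot: [0.982, 0.191, 0.0, -0.0]
force: [0.7, 1.0, 0.2]
grip_width: 0.588
t 24.5 p [ 0.6153 -0.1078  0.3752] R [[0.927, 0.375, 0.001], [0.375, -0.927, 0.001], [0.001, -0.0, -1.0]] F [0.7 1.  0.2] g 0.588
cup ((423.24969482421875, -265.3210754394531), 42.686336517333984) 92 [-0.01008985  0.03321329  0.09335021]
bar 88 ((591.650146484375, -263.990966796875), (22.042129516601562, 58.726898193359375), 24.647924423217773)
```

View pics/c4.png

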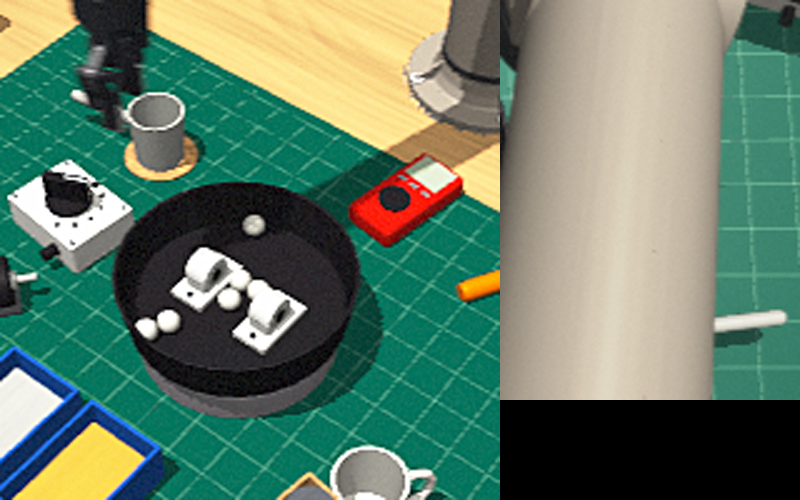

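The scene shows the scoop upright on the coaster at (160,140), and two blocks and six balls in the bowl. I'll clear the arm from the top view to verify the knob.

```bash
python3 -m inch '[[5,[9,-16,0],[0,0,0]],[5,[9,-16,0],[0,0,0]],[5,[9,-16,0],[0,0,0]],[5,[9,-16,0],[0,0,0]],[5,[9,-16,0],[0,0,0]]]';python3 -m inch '[[5,[0,0,0],[0,0,0]],[5,[0,0,0],[0,0,0]]]'; python3 - <<'E'
from h import *
st();f=frame("top");P=f["P"];save(f,"top3.png",(395,140,505,280),4)
m=(P[...,2]>.074)&(P[...,2]<.095)&(np.hypot(P[...,0]-.42,P[...,1]+.267)<.06);q=P[m]
if m.sum()>20:print("cup",cv2.minEnclosingCircle((q[:,:2]*1000).astype(np.float32)),m.sum(),np.linalg.lstsq(np.c_[q[:,:2],np.ones(len(q))],q[:,2],rcond=None)[0])
m=(P[...,2]>.082)&(P[...,2]<.1)&(np.hypot(P[...,0]-.5855,P[...,1]+.266)<.05)
print("bar",m.sum(),cv2.minAreaRect((P[m][:,:2]*1000).astype(np.float32)))
E
```

```text
clock: 25.1
ee_pos: [0.6386, 0.0805, 0.3731]
eef_rot: [0.981, 0.196, -0.0, -0.002]
force: [-0.0, 0.7, 0.2]
grip_width: 0.588
clock: 25.3
ee_pos: [0.6385, 0.0706, 0.3742]
eef_rot: [0.982, 0.19, -0.0, 0.0]
force: [0.1, -0.2, -0.0]
grip_width: 0.586
t 25.3 p [0.6385 0.0706 0.3742] R [[0.928, 0.373, -0.0], [0.373, -0.928, -0.001], [-0.0, 0.0, -1.0]] F [ 0.1 -0.2 -0. ] g 0.586
cup ((418.3847961425781, -267.0386962890625), 38.099796295166016) 210 [-0.01072204  0.01338137  0.0899703 ]
bar 160 ((585.8253784179688, -265.4520568847656), (15.897677421569824, 58.287139892578125), 23.153785705566406)
```

View pics/top3.png

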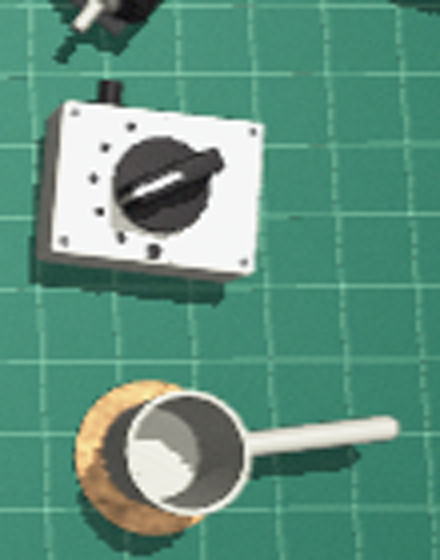

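The pointer now stands at the second dot after off, crop (99,211). The empty scoop stands on the coaster with its axis at (0.418, -0.267).

```bash
python3 -c "
from rig import arm
print(arm.close_job())"
```

```text
the job is handed in; nothing more can be done
None
```

I put the two aluminium blocks in the bowl, tipped all six balls over them and stood the empty scoop back on its coaster. I then turned the selector one click clockwise, from click 1 to click 2, and handed the job in at about 25 s.

Last checks, all by camera and with the arm clear:
- **Bowl:** both blocks and all six balls are visible in it.
- **Scoop:** empty, upright to within about 0.02 rad, its axis within about 3 mm of the coaster's estimated centre.
- **Selector:** the bar turned 29.6° and the pointer stands at the second dot after off.
- **Mug and motor:** I never touched them, and they look unmoved in the pictures; I did not measure them again.

One top-view check of the scoop failed because the arm blocked the camera. I repeated it with the arm out of the way and it passed.

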